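# Hold the swing arm's hinge in line for its pin

### The job

Lift the wooden swing arm out of the white basket and bring its single hinge knuckle in between the two knuckles on the post, with the arm level and its wooden end pointing straight out from the front of the post, so that all three holes line up and the pin could be pushed straight through. Finish while still holding it there in the gripper, steady and without pushing on the post: do not let go and do not insert the pin. Leave the bottle, the thread spool and the hinge pin undisturbed.

Things in the scene. Friction and masses are not known exactly. Their poses are not given: they have to be found in the camera images.
- swing_arm: Loose, about 0.11 kg, flat in the basket: pale wooden bar 30 mm wide, x = -50 to 30, z = 0 to 30 mm, with a steel leaf 24 mm wide on top (x = -8 to 58, z to 33), ending in one steel knuckle: tube along y, 20 mm outside, 10 mm hole, 24 mm wide, centre at x = 58, z = 23. Origin: bar's underside, mid width; x to the knuckle, z up. Grasp the bar across y near x = -10; mass centre near x = 7
- knuckle_hole (a point): Centre of the hole of the swing arm's knuckle, on its axis, midway along it; axes as the swing arm's, the hole runs along y
- post: Fixed pale wooden block 50 x 90 mm (x, y), 98 mm high with its steel top leaf, on a foot 60 x 120 x 14 mm. Two steel knuckles (20 mm outside, 10 mm hole, 22 mm wide) stand out from the top of its front, the -x face, turned roughly to the robot. The 30 mm gap between them is open above, below and in front. Origin: centre of the foot's underside; x from front into block, z up
- post_hole (a point): Point on the hinge line midway between the post's knuckles: 39 mm in front (-x) of the post's origin, 14 mm off the front face, 88 mm above the table; axes as the post's, holes along y. When mated, knuckle_hole is here and the swing arm's axes point as the post's
- basket: White plastic basket, fixed, open on top, 215 x 175 mm outside (x, y), 60 mm high, walls 4 mm, inner floor 4 mm above the table. Origin: centre of underside, z up. Holds only the swing arm; stands left or right, the post on the other side
- bottle: Bystander: small amber dropper bottle, 30 mm across, 75 mm high, standing on the table; origin: centre of the underside
- spool: Bystander: wooden thread spool, 32 mm across, 40 mm high, standing on the table; origin: centre of the underside
- hinge_pin: Bystander: the hinge pin, steel, 6 mm thick, 60 mm long, with a wider head, standing in a small dark wooden block (45 x 45 x 30 mm), its head about 70 mm above the table; origin: centre of its foot, 10 mm above the table

How it is judged (in metres and radians):
On the way:
1. the swing arm is lifted clear of the basket in the gripper (z of swing_arm in the frame of basket above 0.068 m and contact force between swing_arm and the fingers above 1 N and contact force between swing_arm and basket below 0.1 N), for 0.2 s.
At the end, for the whole second after the job is handed in: Gripped and still, knuckle between the post's two: holes within 3 mm fore-aft and in height, 4.5 mm along the hinge line; parallel within 0.09 rad, level within 0.12 rad, bar out in front; under 4 N on the post; bottle, spool, pin upright within 20 mm of their start (x of knuckle_hole in the frame of post_hole between -0.003 and 0.003 m and z of knuckle_hole in the frame of post_hole between -0.003 and 0.003 m and y of knuckle_hole in the frame of post_hole between -0.0045 and 0.0045 m and angle between the y axis of swing_arm and the y axis of post, either way round below 0.09 rad and angle between swing_arm's own z axis and vertical below 0.12 rad and x of swing_arm in the frame of post below -0.06 m and contact force between swing_arm and the fingers above 2 N and contact force between each of swing_arm, the arm, the fingers and post below 4 N and linear speed of swing_arm below 0.02 m/s and distance of each of bottle, spool, hinge_pin from where it was at the start of the episode below 0.02 m and angle between each of bottle, spool, hinge_pin's own z axis and vertical below 0.3 rad); the arm keeps its last pose, push and grip.
It fails at once if the dropper bottle is knocked over or shoved (distance of bottle from where it was at the start of the episode above 0.03 m or angle between bottle's own z axis and vertical above 0.6 rad).
It fails at once if the thread spool is knocked over or shoved (distance of spool from where it was at the start of the episode above 0.03 m or angle between spool's own z axis and vertical above 0.6 rad).
It fails at once if the hinge pin is knocked over or shoved (distance of hinge_pin from where it was at the start of the episode above 0.03 m or angle between hinge_pin's own z axis and vertical above 0.6 rad).
It also fails if it takes over 38 s, if anything falls off the work surface, if the arm or the gripper's body presses on something with over 40 N, if the wrist force passes 120 N, or if a joint passes its speed limit or range.

### The arm

A 6-joint arm with a two-finger parallel gripper is mounted at the origin on the work surface. World frame = base frame: x ahead of the robot, y to its left, z up, the work surface at z = 0. Lengths are in mm, angles in rad, forces in N, time in s.
With the tool pointing down it reaches from about 275 to 750 mm from the base axis. Payload 10.2 kg.
Tool frame: the origin (TCP) lies between the finger pads; the fingertips stand 22 mm ahead of it and the grasp point (between the pads) lies 3 mm ahead of it (ctrl.nose_length is the distance from the TCP to the fingertips, in mm); y points along the fingers, z is the direction in which the jaws open and shut, and the axes are right-handed (so a half turn about y gives the same grasp; the last joint's range is limited). The gripper opens to 85 mm and grips with 20 to 120 N. Pads are 22 mm wide; open, the fingers measure 114 mm over their backs; the gripper's body (76 mm by 85 mm) begins 54 mm behind the grasp point. The pads swing forward as they close: fully open they stand 13 mm farther back than shut.
Start: joints at [-1.333, 0.313, 1.498, -0, 1.331, -0.223], TCP at [233.438, -470.253, 253.294] pointing down, gripper open.
Joint ranges: [-2.94, 2.94], [-0.97, 2.17], [0.19, 2.56], [-1.23, 4.37], [0.02, 3.11], [-2.88, 2.88]. Speed limits (rad/s): [2.39, 2.39, 3.01, 3.14, 3.14, 3.14].

### API

Orientations are given as a unit quaternion [w, x, y, z].
In Python, from rig import ctrl, eyes, models gives the robot as it stands.
- The arm moves only by the shell command python3 -m crank 'ROWS' [FORCE]. ROWS is JSON, a list of rows, each an object with "dp": the shift along the tool's x, y, z in mm, a list of three; "roll": the turn about the tool's y in rad; "gripper": the closure in counts, from 0 (fully open) to 255 (shut). A call has 1 to 10 rows; each row is the pose to reach, as a shift and turn from the pose commanded when the call began, along the tool's axes at that moment; what a row does not reach only later rows make up. A row lasts 1/12 s, in which the tool goes at most 41.7 mm and 7.16 degrees, less where a joint would pass 70% of its speed; a pose out of reach is approached as far as the arm can. A call with a gripper value outside its range is refused whole. The fingers move at their own pace and stop on an object; FORCE is the grip in N (left out, the last holds). Time passes only in rows, so rows that repeat a pose let the fingers close. It gives the time, the measured TCP pose, the force and the opening at its end, in the units of the state.
- ctrl.sense(): the state, without advancing time (a new reading comes with each control period).
- eyes.capture(name): name is "scene" or "top" or "wrist"; returns a dict with "color" (400x640x3 uint8, red, green, blue), "fx", "fy", "cx", "cy" (pixels), "distortion" ([k1, k2, p1, p2, k3] as OpenCV has them; the pictures are not rectified), "R" (3x3) and "t" (3): a world point X has camera coordinates R X + t. Camera axes: x right, y down, z forward; pixel columns grow to the right and rows downward; lengths in mm; the calibration is good to about 2 mm. A picture is of the moment at which its call begins. There is no depth.
- ctrl.finish_job(): hands the job in, once; it reports no verdict.
Trained networks look in a picture, given as the dict that the camera call returned (one of the last four; its "shot" number tells which), for a name from the list of things; names that differ only in an ending like _2 or _b are one class to them, and where a whole thing is asked for, a point or a joint stands for the part that bears it (a point fixed in the world has none). Each returns a list of dicts, best first, with "confidence" (0 to 1); they miss things now and then, are a little off and sometimes report something else, mostly with a low value. They report only what shows in the picture. A call takes as long as a camera call.
- models.spot_in(picture, label): "extent" ([centre column, centre row, width, height] in pixels, round what is visible of it).
- models.spot_point(picture, label): "centre" ([column, row] in pixels: a listed point, or the origin of a listed thing).
The state is a dict: "time_s": time; "joints": joint angles; "dq": joint speeds; "tau": joint torques, N m; "eef_pos": TCP position; "ee_rot": TCP orientation; "force": force on the tool from outside, world axes, zero at the start; "wrist_torque": the same for the moment, N m; "grip_width": opening from 0.0 (shut) to 1.0 (fully open).
Only numpy, scipy, OpenCV 4.12 (cv2) and the standard library are available. Lean on these libraries where they do the work, as an engineer would, in place of code of your own. Each camera call takes 0.05 s, during which the arm holds its last target. There are 200 camera calls.

## Working session

There is one attempt and no reset: what is moved stays moved. The work goes in short steps, Python scripts to look and compute and a shell command to move; the robot and the scene stay as the last step left them, time stands still between calls to the robot, and variables do not carry over. Pictures are saved under pics/ and viewed, about 8 in all and at most 12, crops included, and the job is handed in when it is done.

```bash
mkdir -p pics; cat > h.py <<'E'
import numpy as np, cv2
from rig import ctrl, eyes, models
from scipy.spatial.transform import Rotation as Rn
from scipy.optimize import least_squares
def KD(p): return np.array([[p['fx'],0,p['cx']],[0,p['fy'],p['cy']],[0,0,1.]]), np.array(p['distortion'],float)
def ray(p,uv):
    K,D=KD(p); R=np.array(p['R']); t=np.array(p['t']).ravel()
    n=cv2.undistortPoints(np.array([[uv]],float),K,D).ravel()
    return -R.T@t, R.T@np.array([n[0],n[1],1])
def onz(p,uv,z):
    o,d=ray(p,uv); return o+d*(z-o[2])/d[2]
def proj(p,X):
    K,D=KD(p); R=np.array(p['R'],float); t=np.array(p['t'],float).ravel()
    return cv2.projectPoints(np.array(X,float).reshape(-1,3),cv2.Rodrigues(R)[0],t,K,D)[0].reshape(-1,2)
def tri(prs):
    A=np.zeros((3,3));b=np.zeros(3)
    for p,uv in prs:
        o,d=ray(p,uv);d=d/np.linalg.norm(d);M=np.eye(3)-np.outer(d,d);A+=M;b+=M@o
    return np.linalg.solve(A,b)
def save(p,n,crop=None,s=1):
    im=p['color'][:,:,::-1]
    if crop: im=im[crop[1]:crop[3],crop[0]:crop[2]]
    cv2.imwrite('pics/'+n,cv2.resize(im,None,fx=s,fy=s,interpolation=cv2.INTER_CUBIC))
def tool():
    s=ctrl.sense(); return np.array(s['eef_pos']), Rn.from_quat(np.array(s['ee_rot'])[[1,2,3,0]]).as_matrix(), s
E
python3 - <<'E'
from h import *
P={n:eyes.capture(n) for n in('top','scene')}
for n,p in P.items():
    save(p,n+'0.png')
    for l in('swing_arm','knuckle_hole','post','post_hole','basket','bottle','spool','hinge_pin'):
        r=models.spot_point(p,l)[:2]; print(n,l,[(np.round(x['centre'],1).tolist(),round(x['confidence'],2)) for x in r])
z={'swing_arm':4,'knuckle_hole':27,'post':0,'post_hole':88,'basket':0,'bottle':0,'spool':0,'hinge_pin':10}
for l in z:
  for n in P:
    r=models.spot_point(P[n],l)
    if r: print(l,n,onz(P[n],r[0]['centre'],z[l]).round(1))
x,R,s=tool();print(x,R.round(3),s['time_s'],s['force'])
print(np.array(P['top']['R']).round(3),P['top']['t'],P['scene']['t'])
E
```

```text
top swing_arm [([422.7, 225.8], 0.71)]
top knuckle_hole [([419.2, 201.3], 0.89)]
top post [([231.0, 216.0], 0.74)]
top post_hole [([221.2, 225.3], 0.7)]
top basket [([419.6, 228.0], 0.85)]
top bottle []
top spool [([321.5, 279.5], 0.46)]
top hinge_pin [([323.2, 210.3], 0.41)]
scene swing_arm [([197.0, 248.4], 0.63)]
scene knuckle_hole [([209.9, 260.1], 0.93)]
scene post [([419.8, 190.8], 0.7)]
scene post_hole [([420.0, 145.2], 0.71), ([299.2, 165.6], 0.52)]
scene basket [([204.8, 247.1], 0.69)]
scene bottle [([359.6, 302.5], 0.58), ([419.2, 146.8], 0.45)]
scene spool [([298.9, 165.9], 0.84)]
scene hinge_pin [([327.7, 220.1], 0.45)]
swing_arm top [ 556.5 -236.3    4. ]
swing_arm scene [ 557.5 -247.2    4. ]
knuckle_hole top [ 609.9 -226.2   27. ]
knuckle_hole scene [ 607.  -229.5   27. ]
post top [586.6 204.5   0. ]
post scene [592.3 202.6   0. ]
post_hole top [555.4 208.7  88. ]
post_hole scene [551.1 209.4  88. ]
basket top [ 551.9 -229.7    0. ]
basket scene [ 557.3 -233.8    0. ]
bottle scene [764.1 -21.5   0. ]
spool top [438.8  -2.3   0. ]
spool scene [4.276e+02 2.000e-01 0.000e+00]
hinge_pin top [595.2  -8.7  10. ]
hinge_pin scene [595.   -4.8  10. ]
[ 233.44504916 -470.2436046   253.27249956] [[-0.896  0.     0.445]
 [-0.445  0.    -0.896]
 [-0.    -1.    -0.   ]] 1.7 [ 0.54075805 -0.12551801 -0.3335597 ]
[[-0.015 -1.    -0.003]
 [-0.987  0.016 -0.162]
 [ 0.162  0.001 -0.987]] [   6.61178308  615.18243355 1028.13188919] [-199.88153452 -364.11989194 1112.58459165]
```

```bash
python3 - <<'E'
import cv2,numpy as np
a=cv2.imread('pics/top0.png')[140:330,170:490];b=cv2.imread('pics/scene0.png')[110:350,100:500]
a=cv2.resize(a,None,fx=2.4,fy=2.4,interpolation=2);b=cv2.resize(b,None,fx=2,fy=2,interpolation=2)
cv2.imwrite('pics/a1.png',a);cv2.imwrite('pics/b1.png',b);print(a.shape,b.shape)
E
```

```text
(456, 768, 3) (480, 800, 3)
```

View pics/a1.png

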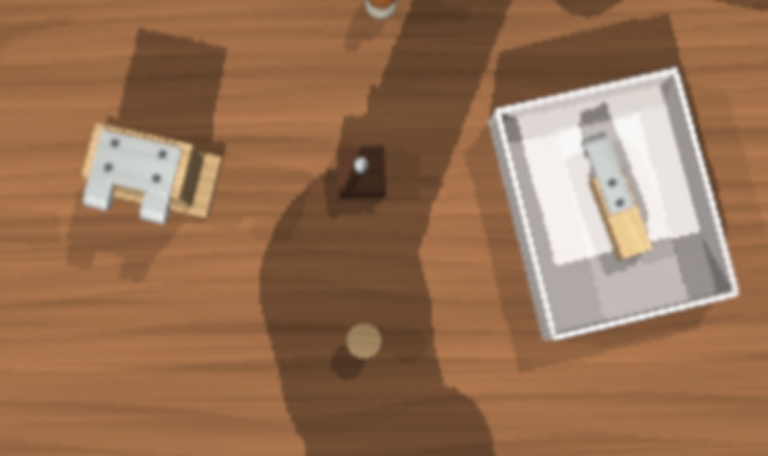

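View pics/b1.png

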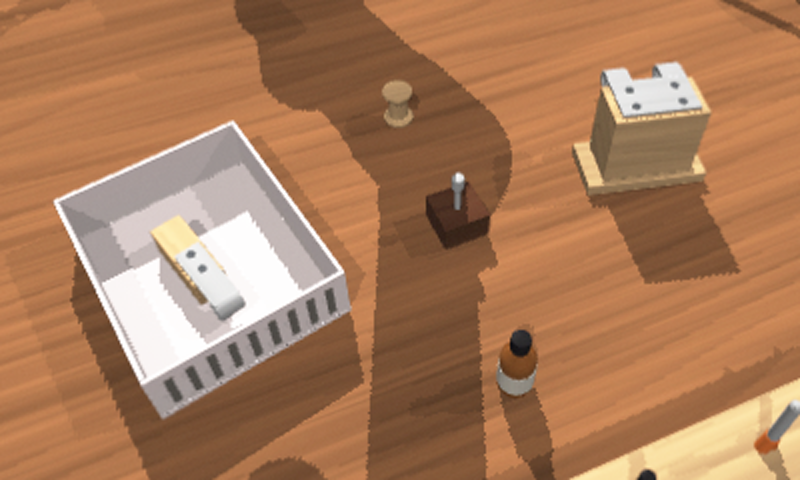

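The top crop shows the swing arm with its knuckle at crop (595,137) and its bar end at (635,258). The post's knuckles are at (97,206) and (154,220). The scene crop confirms the bystanders stand between post and basket. Arm yaw is about +0.32 and post yaw about -0.24, so I'll move above the arm and look from close by.

```bash
python3 -m crank '[{"dp":[-37,5,-6],"roll":0.02},{"dp":[-75,10,-12],"roll":0.04},{"dp":[-113,15,-18],"roll":0.06},{"dp":[-151,20,-24],"roll":0.08},{"dp":[-188,26,-30],"roll":0.1},{"dp":[-226,31,-36],"roll":0.12},{"dp":[-264,36,-42],"roll":0.14},{"dp":[-301,41,-48],"roll":0.14},{"dp":[-339,46,-54],"roll":0.14},{"dp":[-377,53,-60],"roll":0.14}]'
python3 -m crank '[{"dp":[0,0,0],"roll":0},{"dp":[0,0,0],"roll":0},{"dp":[0,0,0],"roll":0}]'
python3 - <<'E'
from h import *
x,R,s=tool();print(x,R.round(3),s['time_s'])
p=eyes.capture('wrist');save(p,'w1.png')
for l in('swing_arm','knuckle_hole'):
    print(l,models.spot_point(p,l)[:2])
R_,t=np.array(p['R']),np.array(p['t']); print(-R_.T@t,R_.round(2))
np.save('w1.npy',p,allow_pickle=True)
E
```

```text
[ 233.44504916 -470.2436046   253.27249956] [[-0.896  0.     0.445]
 [-0.445  0.    -0.896]
 [-0.    -1.    -0.   ]] 1.7
swing_arm []
knuckle_hole []
[ 303.1168515  -436.32995106  372.60016925] [[ 0.45 -0.9  -0.  ]
 [-0.85 -0.43  0.3 ]
 [-0.27 -0.13 -0.95]]$[0]: bad value
$[0]: bad value
```

View pics/w1.png

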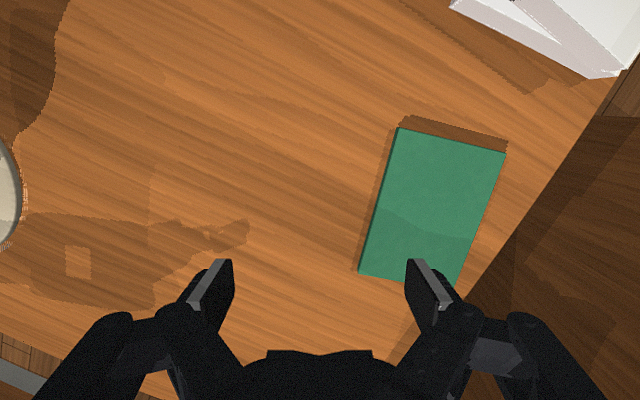

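The move was refused because every row needs a gripper value. The wrist picture only shows the start position, with the basket at top right.

```bash
python3 -m crank '[{"dp":[-37,5,-6],"roll":0.02,"gripper":0},{"dp":[-75,10,-12],"roll":0.04,"gripper":0},{"dp":[-113,15,-18],"roll":0.06,"gripper":0},{"dp":[-151,20,-24],"roll":0.08,"gripper":0},{"dp":[-188,26,-30],"roll":0.1,"gripper":0},{"dp":[-226,31,-36],"roll":0.12,"gripper":0},{"dp":[-264,36,-42],"roll":0.14,"gripper":0},{"dp":[-301,41,-48],"roll":0.14,"gripper":0},{"dp":[-339,46,-54],"roll":0.14,"gripper":0},{"dp":[-377,53,-60],"roll":0.14,"gripper":0}]'
python3 -m crank '[{"dp":[0,0,0],"roll":0,"gripper":0},{"dp":[0,0,0],"roll":0,"gripper":0},{"dp":[0,0,0],"roll":0,"gripper":0},{"dp":[0,0,0],"roll":0,"gripper":0}]'
python3 - <<'E'
from h import *
x,R,s=tool();print(x,R.round(3),s['time_s'])
p=eyes.capture('wrist');save(p,'w2.png')
for l,z in(('swing_arm',4),('knuckle_hole',27)):
    for r in models.spot_point(p,l)[:2]: print(l,r,onz(p,r['centre'],z))
R_,t=np.array(p['R']),np.array(p['t']); print(-R_.T@t)
np.save('w2.npy',p,allow_pickle=True)
E
```

```text
time_s: 2.68
eef_pos: [545.9, -247.5, 200.4]
ee_rot: [-0.113, 0.113, -0.698, 0.698]
force: [0.8, -0.7, 0.1]
grip_width: 0.996
time_s: 3.02
eef_pos: [543.8, -249.8, 200.6]
ee_rot: [-0.113, 0.112, -0.698, 0.698]
force: [0.2, -0.4, -0.4]
grip_width: 1.0
[ 543.78570216 -249.75359123  200.61882629] [[-0.949  0.     0.314]
 [-0.314 -0.    -0.949]
 [-0.    -1.     0.   ]] 3.0167
swing_arm {'centre': [314.8, 173.2], 'confidence': 0.7} [ 555.58435637 -241.37834513    4.        ]
knuckle_hole {'centre': [316.1, 118.1], 'confidence': 0.85} [ 611.1153158  -224.84947189   27.        ]
[ 617.58545901 -225.85193526  319.93091731]
```

View pics/w2.png

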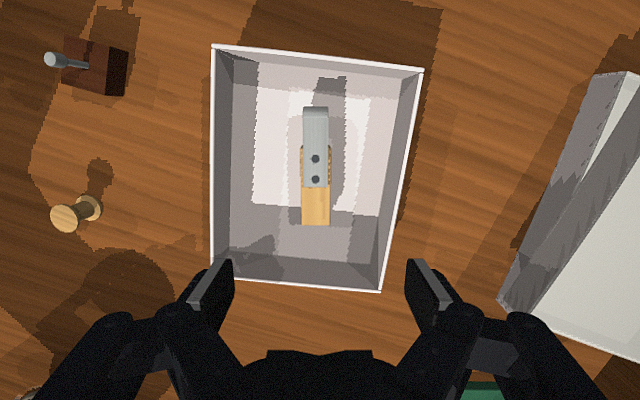

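The arm appears vertical in the wrist image, so its yaw is nearly aligned with the tool. The bar end is at about (302–330, 224), and the knuckle end at (304–327, 108). I'll work out the numbers from those.

```bash
python3 - <<'E'
from h import *
p=np.load('w2.npy',allow_pickle=True).item()
x,R,s=tool()
for uv,z in(((302,224),34),((330,224),34),((316,224.5),34),((315.5,108),30),((302,189),34),((330,189),34),((315.5,187),37)):
    w=onz(p,uv,z); print(uv,w.round(1),'tool',(R.T@(w-x)).round(1))
e=onz(p,(316,224.5),34);k=onz(p,(315.5,108),30);print(np.arctan2(*(k-e)[[1,0]]),np.linalg.norm((k-e)[:2]))
print('tool yaw of -x',np.arctan2(-R[1,0],-R[0,0]))
E
```

```text
(302, 224) [ 506.8 -243.9   34. ] tool [ 33.4 166.7 -17.3]
(330, 224) [ 515.9 -271.3   34. ] tool [ 33.3 166.7  11.6]
(316, 224.5) [ 510.9 -257.8   34. ] tool [ 33.9 166.7  -2.8]
(315.5, 108) [ 619.7 -221.5   30. ] tool [-80.8 170.7  -3.1]
(302, 189) [ 542.3 -232.8   34. ] tool [ -3.8 166.7 -16.7]
(330, 189) [ 551.1 -259.2   34. ] tool [ -3.8 166.7  11.1]
(315.5, 187) [ 549.2 -244.7   37. ] tool [ -6.6 163.7  -3.2]
0.3218077223774514 114.7196088340993
tool yaw of -x 0.31928840599638336
```

```bash
python3 -m crank '[{"dp":[-5,25,-3],"roll":0,"gripper":0},{"dp":[-5,60,-3],"roll":0,"gripper":0},{"dp":[-5,95,-3],"roll":0,"gripper":0},{"dp":[-5,125,-3],"roll":0,"gripper":0},{"dp":[-5,150,-3],"roll":0,"gripper":0},{"dp":[-5,165,-3],"roll":0,"gripper":0},{"dp":[-5,171,-3],"roll":0,"gripper":0},{"dp":[-5,171,-3],"roll":0,"gripper":0},{"dp":[-5,171,-3],"roll":0,"gripper":0}]'
python3 -m crank '[{"dp":[0,0,0],"roll":0,"gripper":255},{"dp":[0,0,0],"roll":0,"gripper":255},{"dp":[0,0,0],"roll":0,"gripper":255},{"dp":[0,0,0],"roll":0,"gripper":255},{"dp":[0,0,0],"roll":0,"gripper":255},{"dp":[0,0,0],"roll":0,"gripper":255},{"dp":[0,0,0],"roll":0,"gripper":255},{"dp":[0,0,0],"roll":0,"gripper":255},{"dp":[0,0,0],"roll":0,"gripper":255},{"dp":[0,0,0],"roll":0,"gripper":255}]' 70
```

```text
time_s: 3.92
eef_pos: [548.5, -245.0, 30.3]
ee_rot: [-0.113, 0.112, -0.698, 0.698]
force: [0.1, -0.1, 0.5]
grip_width: 1.0
time_s: 4.75
eef_pos: [548.6, -244.7, 30.0]
ee_rot: [-0.113, 0.113, -0.698, 0.698]
force: [-1.6, 0.1, 5.4]
grip_width: 0.335
```

```bash
python3 -m crank '[{"dp":[0,-10,0],"roll":0,"gripper":255},{"dp":[0,-30,0],"roll":0,"gripper":255},{"dp":[0,-60,0],"roll":0,"gripper":255},{"dp":[0,-90,0],"roll":0,"gripper":255},{"dp":[0,-120,0],"roll":0,"gripper":255},{"dp":[0,-150,0],"roll":0,"gripper":255},{"dp":[0,-175,0],"roll":0,"gripper":255},{"dp":[0,-190,0],"roll":0,"gripper":255},{"dp":[0,-190,0],"roll":0,"gripper":255},{"dp":[0,-190,0],"roll":0,"gripper":255}]'
python3 - <<'E'
from h import *
x,R,s=tool();print(x.round(1),s['force'],s['time_s'])
p=eyes.capture('wrist');save(p,'w3.png')
for l in('swing_arm','knuckle_hole'):
    print(l,models.spot_point(p,l)[:2])
P={n:eyes.capture(n) for n in('top','scene')}
for l in ('post_hole','post','knuckle_hole'):
    q=[(P[n],models.spot_point(P[n],l)) for n in P]
    q=[(a,b[0]['centre']) for a,b in q if b]
    print(l,[b for a,b in q], tri(q).round(1) if len(q)==2 else '')
save(P['scene'],'sc_p.png',(360,110,480,220),5)
save(P['top'],'tp_p.png',(190,180,270,240),8)
np.save('P1.npy',P,allow_pickle=True);np.save('w3.npy',p,allow_pickle=True)
E
```

```text
time_s: 5.58
eef_pos: [548.1, -244.3, 219.3]
ee_rot: [-0.113, 0.113, -0.698, 0.698]
force: [-0.2, 0.8, -1.5]
grip_width: 0.336
[ 548.1 -244.3  219.3] [-0.22689841  0.77573799 -1.46323593] 5.5833
swing_arm [{'centre': [320.4, 246.5], 'confidence': 0.82}]
knuckle_hole [{'centre': [315.6, 139.6], 'confidence': 0.65}]
post_hole [[222.6, 225.5], [420.9, 146.6]] [555.6 206.7  88.9]
post [[234.1, 212.9], [421.9, 194.2]] [596.5 201.7  -6. ]
knuckle_hole [[439.4, 184.8], [183.5, 185.5]] [ 611.  -225.9  218. ]
```

View pics/w3.png

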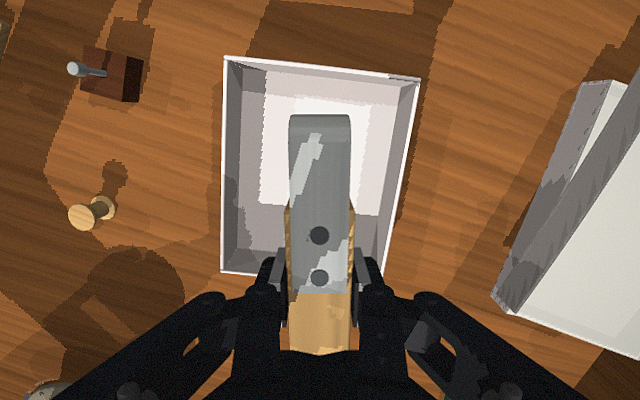

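View pics/tp_p.png

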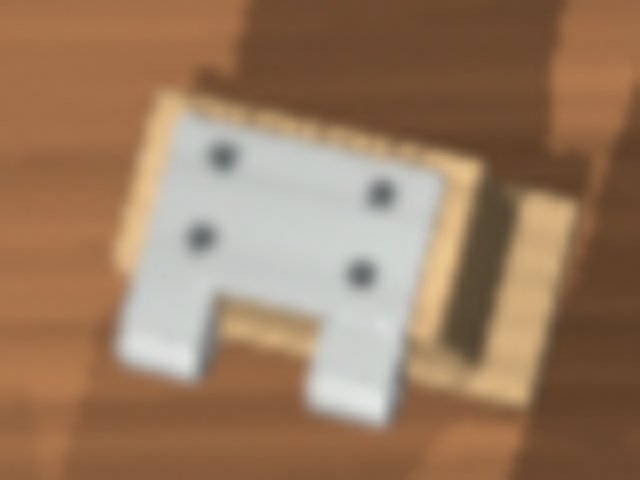

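The arm is gripped squarely, with the knuckle's far edge at (289–351, 115). The top crop shows the post's screws at crop (222,157), (381,193), (200,238) and (361,273). The gap edges are at about 213 and 318.

```bash
python3 - <<'E'
from h import *
P=np.load('P1.npy',allow_pickle=True).item();p=P['top']
g=lambda u,v,z:onz(p,((u+.5)/8-.5+190,(v+.5)/8-.5+180),z)
s=[g(*a,98) for a in((222,157),(381,193),(200,238),(361,273))]
for a in s: print(a.round(1))
f=lambda a:np.arctan2(a[1],a[0])
print('y dirs',f(s[0]-s[1])-np.pi/2,f(s[2]-s[3])-np.pi/2,'x dirs',f(s[0]-s[2]),f(s[1]-s[3]))
c=(s[0]+s[1]+s[2]+s[3])/4; print('screw centre',c)
# knuckle tip bottoms corners z~88
k=[g(*a,88) for a in((117,357),(200,380),(308,403),(390,424))]; print(np.round(k,1)); kc=sum(k)/4; print(kc, f(k[0]-k[3])-np.pi/2)
yaw=f(s[0]-s[1]+s[2]-s[3])-np.pi/2
ph=kc[:2]+10*np.array([np.cos(yaw),np.sin(yaw)]);print('yaw',yaw,'hole',ph)
x,R,_=tool()
print('J',_['joints'])
E
```

```text
[610.1 215.9  98. ]
[599.8 173.3  98. ]
[588.5 221.3  98. ]
[578.5 178.4  98. ]
y dirs -0.23781305802111619 -0.22777018220897527 x dirs -0.24739514252770348 -0.23310149084405912
screw centre [594.22580769 197.23410622  98.        ]
[[558.3 245.2  88. ]
 [551.9 222.8  88. ]
 [545.4 193.9  88. ]
 [539.5 172.   88. ]]
[548.75911264 208.48565985  88.        ] -0.25147387336776683
yaw -0.23277340567678162 hole [558.48941641 206.17888969]
J [-6.14399164e-01  5.04914029e-01  1.30755310e+00 -1.11106574e-05
  1.32943108e+00  6.35554344e-01]
```

```bash
python3 -m crank '[{"dp":[-2,0,-20],"roll":0,"gripper":255},{"dp":[-5,0,-56],"roll":0,"gripper":255},{"dp":[-8,0,-94],"roll":0,"gripper":255},{"dp":[-11,0,-132],"roll":0,"gripper":255},{"dp":[-14,0,-170],"roll":0,"gripper":255},{"dp":[-17,0,-208],"roll":0,"gripper":255},{"dp":[-20,0,-246],"roll":0,"gripper":255},{"dp":[-23,0,-284],"roll":0,"gripper":255},{"dp":[-26,0,-322],"roll":0,"gripper":255},{"dp":[-30,0,-360],"roll":0,"gripper":255}]'
python3 -m crank '[{"dp":[-3,0,-38],"roll":0,"gripper":255},{"dp":[-6,0,-74],"roll":0,"gripper":255},{"dp":[-8,0,-105],"roll":0,"gripper":255},{"dp":[-10,0,-125],"roll":0,"gripper":255},{"dp":[-11,0,-133],"roll":0,"gripper":255},{"dp":[-11,0,-133],"roll":0,"gripper":255}]'
python3 -m crank '[{"dp":[0,0,0],"roll":0.1,"gripper":255},{"dp":[0,0,0],"roll":0.2,"gripper":255},{"dp":[0,20,0],"roll":0.3,"gripper":255},{"dp":[0,45,0],"roll":0.4,"gripper":255},{"dp":[0,70,0],"roll":0.5,"gripper":255},{"dp":[0,90,0],"roll":0.556,"gripper":255},{"dp":[0,100,0],"roll":0.556,"gripper":255},{"dp":[0,100,0],"roll":0.556,"gripper":255},{"dp":[0,100,0],"roll":0.556,"gripper":255}]'
cat > look.py <<'E'
from h import *
import sys
n=sys.argv[1]
x,R,s=tool();print(x.round(1),np.round(s['force'],1),s['time_s'],'yaw',np.arctan2(-R[1,0],-R[0,0]),R.round(3)[2])
P={c:eyes.capture(c) for c in('wrist','top','scene')}
for l in('post_hole','knuckle_hole','swing_arm'):
    q=[]
    for c in P:
        r=models.spot_point(P[c],l)
        if r: q.append((P[c],r[0]['centre'])); print(l,c,np.round(r[0]['centre'],1),round(r[0]['confidence'],2))
    if len(q)>1: X=tri(q);print('  tri',X.round(1),'resid',[(proj(a,X)[0]-b).round(1).tolist() for a,b in q])
np.save(n+'.npy',P,allow_pickle=True)
save(P['wrist'],n+'w.png');save(P['scene'],n+'s.png',(340,100,500,220),5);save(P['top'],n+'t.png',(180,170,280,245),8)
E
python3 look.py L1
```

```text
time_s: 6.97
eef_pos: [462.4, 108.3, 219.5]
ee_rot: [-0.113, 0.113, -0.698, 0.698]
force: [-0.4, 0.1, -2.2]
grip_width: 0.34
time_s: 7.47
eef_pos: [431.3, 237.4, 219.3]
ee_rot: [0.114, -0.114, 0.698, -0.698]
force: [1.0, 0.0, -0.2]
grip_width: 0.335
time_s: 8.22
eef_pos: [432.3, 235.7, 119.8]
ee_rot: [-0.083, 0.083, 0.702, -0.702]
force: [-0.4, 0.7, -0.5]
grip_width: 0.337
[432.3 235.7 119.8] [-0.4  0.7 -0.5] 8.2167 yaw -0.2342898928772136 [-0. -1. -0.]
post_hole top [223.3 223.6] 0.69
post_hole scene [419.7 146.3] 0.86
  tri [558.3 203.1  93.4] resid [[0.1, 0.0], [0.1, -0.0]]
knuckle_hole wrist [318.5 137.9] 0.65
knuckle_hole top [214.7 253.6] 0.55
knuckle_hole scene [412.5 113.9] 0.76
  tri [496.2 218.  120.6] resid [[6.5, 4.1], [-1.7, -1.1], [-0.7, 0.5]]
swing_arm wrist [320.1 244.9] 0.84
swing_arm top [207.1 279.9] 0.5
swing_arm scene [399.8 107.6] 0.85
  tri [440.  232.6  94.2] resid [[1.0, 2.2], [1.3, 0.4], [1.7, 0.2]]
```

View pics/L1w.png

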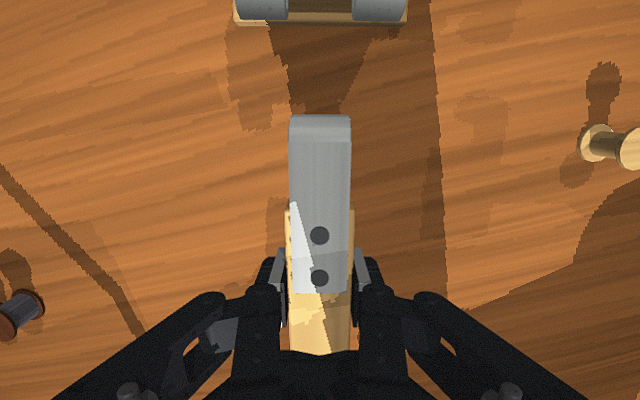

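View pics/L1s.png

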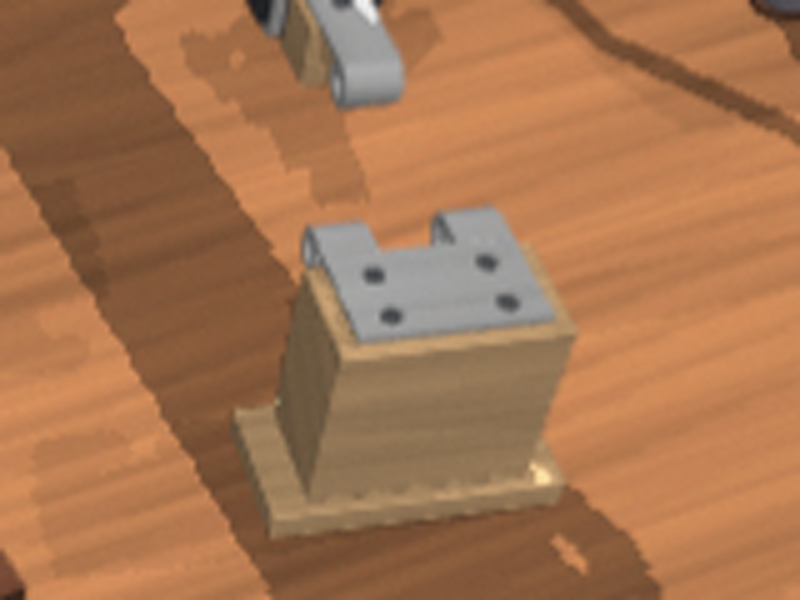

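The wrist view shows the arm parallel to the post front, with the gap centre at u≈320.5 and the arm centre at u≈320. The scene view confirms a clear standoff. I'll drop to hinge height about 27 mm short of the hole and measure from there.

```bash
python3 -m crank '[{"dp":[0,10,0],"roll":0,"gripper":255},{"dp":[-10,20,0],"roll":0,"gripper":255},{"dp":[-20,27,0],"roll":0,"gripper":255},{"dp":[-29,29,0],"roll":0,"gripper":255},{"dp":[-32,29,0],"roll":0,"gripper":255},{"dp":[-32,29,0],"roll":0,"gripper":255},{"dp":[-32,29,0],"roll":0,"gripper":255}]'
python3 look.py L2
```

```text
time_s: 9.4
eef_pos: [462.9, 228.8, 90.5]
ee_rot: [-0.083, 0.083, 0.702, -0.702]
force: [0.3, -0.3, -1.7]
grip_width: 0.337
[462.9 228.8  90.5] [ 0.3 -0.3 -1.7] 9.4 yaw -0.23545225725571384 [-0. -1. -0.]
post_hole wrist [320.3  59.4] 0.81
post_hole top [221.9 226.9] 0.87
post_hole scene [418.7 148.2] 0.71
  tri [554.7 206.2  84.9] resid [[0.2, 7.7], [0.8, -1.1], [0.6, -0.2]]
knuckle_hole wrist [320.5 139.7] 0.56
knuckle_hole top [220.2 237.1] 0.43
knuckle_hole scene [413.4 135.3] 0.8
  tri [528.3 209.9  94.5] resid [[6.6, -1.6], [-0.4, 0.7], [1.2, 0.2]]
swing_arm wrist [318.5 246.3] 0.59
swing_arm scene [401.8 127.7] 0.55
  tri [467.5 225.8  61.6] resid [[3.8, 3.3], [1.1, 0.6]]
```

```bash
python3 - <<'E'
import cv2
a=cv2.imread('pics/L2w.png')[0:150,220:420];a=cv2.resize(a,None,fx=4,fy=4,interpolation=2);cv2.imwrite('pics/L2wc.png',a)
E
```

```text
(no output)
```

View pics/L2wc.png

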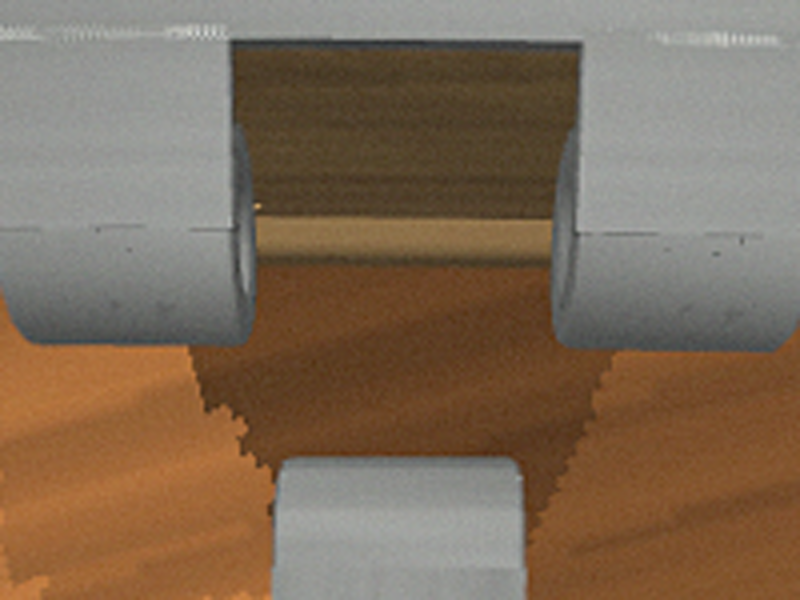

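View pics/L2s.png

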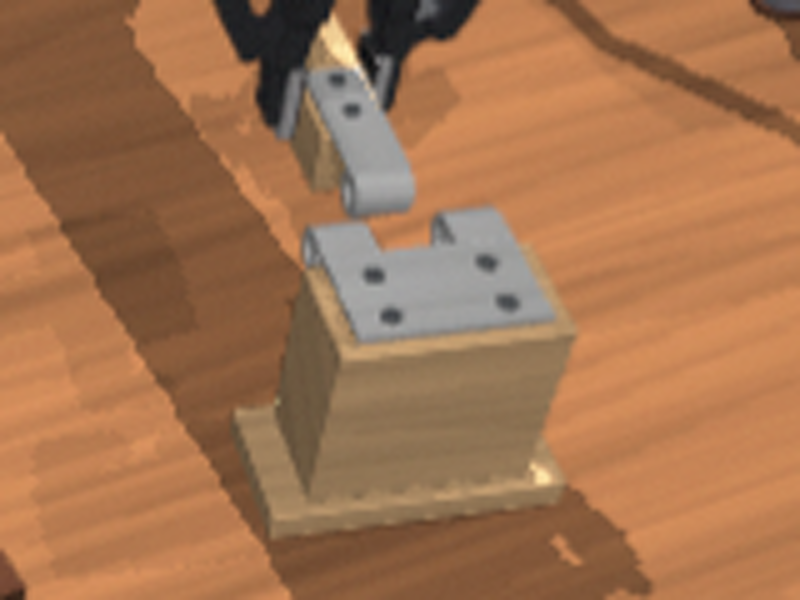

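The crop shows the gap between the post knuckles at crop u 232–578, with a crease at v≈230 directly above the hinge line. The arm's knuckle is at u 273–526, with its crease at v≈568. The scene view shows the knuckle just in front of the gap. I'll now solve the relative offset from these creases.

```bash
python3 - <<'E'
from h import *
P=np.load('L2.npy',allow_pickle=True).item();p=P['wrist'];x,R,s=tool()
c=lambda u,v:((u+.5)/4-.5+220,(v+.5)/4-.5)
print('cam in tool',(R.T@(ray(p,(320,200))[0]-x)).round(1))
for nm,a,b,w in(('post',c(232,229),c(578,232),30),('arm',c(273,568),c(526,568),24)):
    for z in(96,98,100):
        A,B=onz(p,a,z),onz(p,b,z); m=(A+B)/2
        print(nm,z,'tool mid',(R.T@(m-x)).round(2),'width',np.linalg.norm(A-B).round(2),w,'dz',(R.T@(B-A)).round(2))
# crease lines by gradient, sub-pixel (bright steps)
g=cv2.cvtColor(p['color'],cv2.COLOR_RGB2GRAY).astype(float)
print('arm col profile',g[105:150,310:330].mean(1).round(0).tolist())
print('arm row125',g[128:134,284:294].mean(0).round(0).tolist(),g[128:134,346:356].mean(0).round(0).tolist())
print('post row 20-28',g[20:26,272:284].mean(0).round(0).tolist(),g[20:26,360:370].mean(0).round(0).tolist())
E
```

```text
cam in tool [ -77.9 -119.5    0.2]
post 96 tool mid [-96.45  -5.69   0.75] width 30.43 30 dz [ 0.22  0.   30.43]
post 98 tool mid [-96.13  -7.69   0.74] width 29.9 30 dz [ 0.22  0.   29.9 ]
post 100 tool mid [-95.8   -9.69   0.73] width 29.36 30 dz [ 0.22  0.   29.36]
arm 96 tool mid [-67.03  -5.69   0.29] width 23.87 24 dz [-2.000e-02  0.000e+00  2.387e+01]
arm 98 tool mid [-67.22  -7.69   0.29] width 23.45 24 dz [-2.000e-02  0.000e+00  2.345e+01]
arm 100 tool mid [-67.41  -9.69   0.29] width 23.03 24 dz [-1.000e-02  0.000e+00  2.303e+01]
arm col profile [76.0, 74.0, 73.0, 72.0, 73.0, 73.0, 72.0, 71.0, 66.0, 97.0, 114.0, 119.0, 136.0, 138.0, 141.0, 141.0, 142.0, 142.0, 144.0, 147.0, 148.0, 150.0, 156.0, 161.0, 161.0, 162.0, 162.0, 163.0, 162.0, 160.0, 158.0, 156.0, 157.0, 157.0, 157.0, 158.0, 156.0, 152.0, 151.0, 150.0, 151.0, 151.0, 152.0, 150.0, 151.0]
arm row125 [107.0, 108.0, 108.0, 94.0, 102.0, 158.0, 162.0, 162.0, 162.0, 160.0] [160.0, 160.0, 160.0, 160.0, 133.0, 85.0, 73.0, 77.0, 83.0, 92.0]
post row 20-28 [155.0, 155.0, 156.0, 158.0, 158.0, 125.0, 66.0, 62.0, 66.0, 66.0, 64.0, 65.0] [72.0, 71.0, 69.0, 68.0, 78.0, 135.0, 162.0, 158.0, 157.0, 156.0]
```

```bash
cat > edge.py <<'E'
from h import *
def edge(prof,i0,i1):
    q=prof[i0:i1]; a,b=np.median(q[:4]),np.median(q[-4:]); h=(a+b)/2
    s=np.sign(b-a); k=[i for i in range(len(q)-1) if s*(q[i]-h)<=0<s*(q[i+1]-h)]
    if len(k)!=1: return None
    k=k[0]; return i0+k+(h-q[k])/(q[k+1]-q[k])
def widths(p,R,x,rows,L,Rr,w):
    im=p['color'].astype(float); sat=(im.max(2)-im.min(2)); out=[]
    for v in rows:
        pr=sat[v]; l,r=edge(pr,*L),edge(pr,*Rr)
        if l is None or r is None: continue
        # height at which separation along tool z equals w
        f=lambda z:np.linalg.norm(onz(p,(l,v),z)-onz(p,(r,v),z))
        z0,z1=80.,250.; z=z0+(z1-z0)*(w-f(z0))/(f(z1)-f(z0))
        m=R.T@((onz(p,(l,v),z)+onz(p,(r,v),z))/2-x); out.append([v,l,r,*m])
    return np.array(out)
def report(a,nm):
    if len(a)<5: print(nm,'few',len(a)); return
    f=np.polyfit(a[:,3],a[:,4],1); res=a[:,4]-np.polyval(f,a[:,3]); k=abs(res)<3*np.median(abs(res))+.1
    f,cov=np.polyfit(a[k,3],a[k,4],1,cov=True); g=np.polyfit(a[k,3],a[k,5],1)
    print(nm,len(a),'tool y mean',a[k,4].mean().round(2),'at x',a[k,3].mean().round(1),'slope',f[0].round(3),'+-',cov[0,0]**.5,'tool y@-67',np.polyval(f,-67).round(2),'z',np.polyval(g,-67).round(2),'yaw',g[0].round(4))
E
python3 - <<'E'
from edge import *
x,R,s=tool()
p=np.load('L2.npy',allow_pickle=True).item()['wrist']
report(widths(p,R,x,range(144,205),(278,297),(343,362),24),'arm L2')
report(widths(p,R,x,range(14,30),(268,286),(356,374),30),'gap L2 (true y=%.1f)'%(x[2]-98))
for f in('w3','L1'):
    p=np.load(f+'.npy',allow_pickle=True).item(); p=p.get('wrist',p)
    # tool pose from camera: keep same rigid cam-tool
    p2=dict(p); q=np.load('L2.npy',allow_pickle=True).item()['wrist']; p2['R'],p2['t']=q['R'],q['t']
    report(widths(p2,R,x,range(144,205),(278,297),(343,362),24),f)
E
```

```text
arm L2 61 tool y mean -21.5 at x -58.4 slope -0.025 +- 0.01650586966068033 tool y@-67 -21.29 z 0.21 yaw -0.0013
gap L2 (true y=-7.7) 16 tool y mean -14.81 at x -105.5 slope -0.163 +- 0.07065190595822804 tool y@-67 -21.09 z 0.23 yaw -0.0121
w3 5 tool y mean -14.05 at x -59.4 slope 0.299 +- 0.44582609109367954 tool y@-67 -16.32 z 0.29 yaw -0.0294
L1 61 tool y mean -21.46 at x -58.7 slope -0.031 +- 0.0135564917391107 tool y@-67 -21.2 z 0.2 yaw -0.0001
```

```bash
sed -i 's/80.,250./80.,150./' edge.py; python3 - <<'E'
from edge import *
x,R,s=tool()
p=np.load('L2.npy',allow_pickle=True).item()['wrist']
report(widths(p,R,x,range(144,205),(278,297),(343,362),24),'arm L2')
a=widths(p,R,x,range(14,45),(268,286),(356,374),30);report(a,'gap L2 (true y=%.1f)'%(x[2]-98)); print('gap z mean',a[:,5].mean())
q=p; p=np.load('L1.npy',allow_pickle=True).item()['wrist']; p=dict(p); p['R'],p['t']=q['R'],q['t']
report(widths(p,R,x,range(144,205),(278,297),(343,362),24),'L1')
E
```

```text
arm L2 61 tool y mean -6.45 at x -55.4 slope -0.012 +- 0.0074767941688965904 tool y@-67 -6.31 z 0.21 yaw -0.0013
gap L2 (true y=-7.7) 31 tool y mean 0.98 at x -107.0 slope 1.824 +- 0.25225560238839856 tool y@-67 73.99 z 0.97 yaw 0.0049
gap z mean 0.7789232216933182
L1 61 tool y mean -6.42 at x -55.8 slope -0.015 +- 0.006136985949238559 tool y@-67 -6.26 z 0.19 yaw -0.0001
```

The arm is level, its hinge height is about 0.8 mm low, and it needs 29 mm forward and 0.5 mm lateral. I'll slide it in gently.

```bash
python3 -m crank '[{"dp":[-3,-0.8,0.5],"roll":0,"gripper":255},{"dp":[-8,-0.8,0.5],"roll":0,"gripper":255},{"dp":[-13,-0.8,0.5],"roll":0,"gripper":255},{"dp":[-18,-0.8,0.5],"roll":0,"gripper":255},{"dp":[-23,-0.8,0.5],"roll":0,"gripper":255},{"dp":[-27,-0.8,0.5],"roll":0,"gripper":255},{"dp":[-29,-0.8,0.5],"roll":0,"gripper":255},{"dp":[-29,-0.8,0.5],"roll":0,"gripper":255},{"dp":[-29,-0.8,0.5],"roll":0,"gripper":255},{"dp":[-29,-0.8,0.5],"roll":0,"gripper":255}]'
python3 look.py L3; python3 - <<'E'
import cv2
import numpy as np
a=cv2.imread('pics/L3w.png')[85:165,220:420];a=cv2.resize(a,None,fx=4,fy=4,interpolation=2)
b=cv2.imread('pics/L3s.png')[100:380,200:600]
b=cv2.copyMakeBorder(b,0,0,0,400,cv2.BORDER_CONSTANT);cv2.imwrite('pics/L3c.png',np.vstack([a,b]))
E
```

```text
time_s: 10.83
eef_pos: [490.7, 221.7, 91.0]
ee_rot: [0.083, -0.083, -0.702, 0.702]
force: [0.3, 0.4, -0.2]
grip_width: 0.339
[490.7 221.7  91. ] [ 0.3  0.4 -0.2] 10.8333 yaw -0.2350826024423276 [ 0. -1.  0.]
post_hole top [223.  224.1] 0.82
knuckle_hole wrist [320.6 140.3] 0.69
knuckle_hole top [223.6 225.3] 0.46
knuckle_hole scene [418.2 146.7] 0.86
  tri [554.9 204.   88.7] resid [[3.7, 0.2], [-0.3, 0.2], [0.6, 0.2]]
swing_arm wrist [317.6 245.4] 0.98
swing_arm scene [406.6 138.1] 0.75
  tri [494.9 220.5  56.9] resid [[1.6, 1.5], [0.5, 0.3]]
```

View pics/L3c.png

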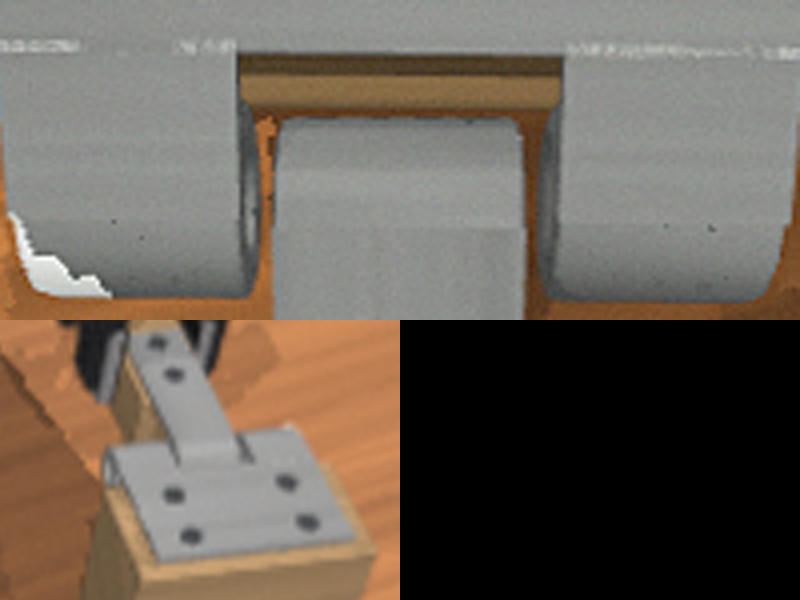

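The knuckle sits centred in the gap: the gap is at crop 237–564 and the arm at 273–525. The creases agree within about 1 px (228 against 224), and the force is near zero. One numeric check remains, the height of the arm's leaf against the post's, from the same image.

```bash
python3 - <<'E'
from edge import *
x,R,s=tool()
p=np.load('L3.npy',allow_pickle=True).item()['wrist']
report(widths(p,R,x,range(143,205),(278,297),(343,362),24),'arm sat')
g=cv2.cvtColor(p['color'],cv2.COLOR_RGB2GRAY).astype(float)
for a in(101,106,112,118,124,130,136):
    print(a,g[a:a+4,274:288].mean(0).round().tolist(),g[a:a+4,352:366].mean(0).round().tolist())
def cross(q,i0,lvl): 
    k=np.where((q[:-1]-lvl)*(q[1:]-lvl)<=0)[0]; return k+i0+(lvl-q[k])/(q[k+1]-q[k])
for v in(102,104,106,108):
    q=g[v-1:v+2].mean(0)
    l=cross(q[272:286],272,(q[272]+q[281:284].mean())/2);r=cross(q[354:368],354,(q[367]+q[354:358].mean())/2)
    if len(l)and len(r):
        l,r=l[0],r[-1]
        for z in(96,98,100): print(v,l.round(2),r.round(2),z,np.linalg.norm(onz(p,(l,v),z)-onz(p,(r,v),z)).round(2),(R.T@((onz(p,(l,v),z)+onz(p,(r,v),z))/2-x)).round(2)[[0,2]])
print('post crease profile R',g[125:160,372:405].mean(1).round().tolist()); print('L',g[125:160,236:270].mean(1).round().tolist()); print('arm',g[125:160,300:340].mean(1).round().tolist())
E
```

```text
arm sat 46 tool y mean -6.67 at x -51.5 slope -0.049 +- 0.022146239797285344 tool y@-67 -5.91 z 0.24 yaw -0.0067
101 [145.0, 147.0, 146.0, 150.0, 152.0, 64.0, 79.0, 78.0, 78.0, 82.0, 80.0, 80.0, 80.0, 80.0] [68.0, 68.0, 68.0, 70.0, 69.0, 68.0, 71.0, 66.0, 71.0, 139.0, 146.0, 145.0, 143.0, 142.0]
106 [148.0, 148.0, 148.0, 150.0, 150.0, 86.0, 102.0, 114.0, 111.0, 112.0, 111.0, 111.0, 112.0, 111.0] [110.0, 109.0, 110.0, 110.0, 110.0, 110.0, 108.0, 102.0, 93.0, 138.0, 149.0, 146.0, 142.0, 145.0]
112 [145.0, 146.0, 145.0, 148.0, 148.0, 96.0, 78.0, 80.0, 76.0, 64.0, 70.0, 76.0, 80.0, 88.0] [70.0, 72.0, 70.0, 69.0, 68.0, 80.0, 87.0, 83.0, 109.0, 140.0, 146.0, 144.0, 144.0, 144.0]
118 [150.0, 146.0, 149.0, 152.0, 149.0, 108.0, 70.0, 75.0, 74.0, 80.0, 97.0, 120.0, 113.0, 78.0] [65.0, 66.0, 63.0, 67.0, 66.0, 70.0, 84.0, 84.0, 123.0, 148.0, 147.0, 148.0, 146.0, 147.0]
124 [150.0, 149.0, 150.0, 150.0, 151.0, 126.0, 72.0, 78.0, 87.0, 84.0, 84.0, 113.0, 125.0, 112.0] [63.0, 66.0, 65.0, 71.0, 76.0, 81.0, 84.0, 86.0, 130.0, 149.0, 146.0, 144.0, 144.0, 146.0]
130 [145.0, 148.0, 144.0, 147.0, 150.0, 1
[... 916 characters left out ...]
0, 145.0, 144.0, 144.0, 144.0, 144.0, 143.0, 144.0, 144.0, 145.0, 145.0, 138.0, 136.0, 138.0, 135.0, 134.0, 132.0, 131.0, 129.0, 127.0, 124.0, 121.0, 118.0, 113.0, 109.0, 105.0, 100.0, 96.0, 92.0, 86.0]
L [145.0, 147.0, 149.0, 146.0, 145.0, 145.0, 144.0, 144.0, 144.0, 144.0, 144.0, 144.0, 145.0, 145.0, 145.0, 139.0, 140.0, 137.0, 136.0, 132.0, 132.0, 131.0, 129.0, 126.0, 123.0, 120.0, 117.0, 115.0, 112.0, 125.0, 129.0, 124.0, 124.0, 120.0, 104.0]
arm [140.0, 142.0, 147.0, 152.0, 154.0, 153.0, 154.0, 154.0, 153.0, 151.0, 149.0, 148.0, 149.0, 149.0, 149.0, 149.0, 148.0, 143.0, 143.0, 143.0, 143.0, 143.0, 142.0, 143.0, 142.0, 143.0, 142.0, 143.0, 143.0, 142.0, 143.0, 143.0, 142.0, 142.0, 143.0]
```

The checks agree: height is within about 1 mm, fore-aft about 0.4 mm, and lateral about 0 mm. I'm handing in.

```bash
python3 - <<'E'
from h import *
x,R,s=tool();print(x.round(1),np.round(s['force'],1),np.abs(s['dq']).max(),s['grip_width'],s['time_s']); print(ctrl.finish_job())
E
```

```text
[490.9 221.6  91.1] [-0.4  0.7  0.2] 0.0025477253480275927 0.33523701408099593 11.4333
the job is handed in; nothing more can be done
None
```

I lifted the swing arm out of the basket with a 70 N grip and slid its knuckle in between the post's two knuckles from the front. I handed the job in at about 11.4 s, still holding the arm; the hand-in reports no verdict.

**Last checks, from the close wrist picture:**
- **Hole alignment:** the error is about 0.4 mm fore-aft and near zero along the hinge line. Height is within about 1 mm.
- **Angles:** yaw is within about 0.01 rad of the post. The last tilt fit, taken with the post partly in the way, gave 0.05 ± 0.02 rad, while two earlier fits gave about 0.013 rad.
- **Force and motion:** the force on the tool was under 1 N, the joints were essentially still, and the grip was unchanged.

**What disagreed or was not checked:**
- **Height:** network triangulation of the hole heights scattered by several mm (post_hole 85 to 93 mm, true value 88). I relied on the grasp geometry and picture edges instead; reading the post's known height the same way came out about 1 mm low.
- **First move:** it was refused because the rows lacked gripper values, and nothing moved.
- **Bystanders:** I did not measure the bottle, spool and pin again at the end. The carry path passed well above the spool and pin, and away from the bottle.

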